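Find the rattling valve housing and seat it in the nest

ROBOT

A 6-joint arm with a two-finger parallel gripper is mounted at the origin on the work surface. World frame = base frame: x ahead of the robot, y to its left, z up, the work surface at z = 0. Lengths are in mm, angles in rad, forces in N, time in s.
With the tool pointing down it reaches from about 350 to 875 mm from the base axis. Payload 4.2 kg.
Tool frame: the origin (TCP) lies at the very end of the fingers, on their centre line; the grasp point (between the pads) lies 19 mm behind it; z points along the fingers, y is the line along which they close (so a half turn about z gives the same grasp; the last joint's range is limited). The gripper opens to 87 mm and grips with 3 to 60 N. Pads are 19 mm wide; open, the fingers measure 117 mm over their backs; the gripper's body (75 mm by 190 mm) begins 51 mm behind the grasp point.
Start: joints at [-0.996, 0.385, 0.008, 0, -1.194, -0.259], TCP at [194.126, -594.066, 222.55] pointing down, gripper open.
Joint ranges: [-3.14, 3.14], [-1.21, 2.06], [-1.07, 1.41], [-3.16, 2.05], [-2.99, -0.16], [-3.1, 3.1]. Speed limits (rad/s): [2.79, 2.79, 3.14, 3.14, 3.14, 3.14].

INTERFACE

Orientations are given as a unit quaternion [x, y, z, w].
In Python, from station import r gives the robot as it stands.
- The arm moves only by the tool play_rows, never from a script. Its argument "motion" is a list of rows, each a list of 7 numbers: the opening, from 0 (shut) to 1 (fully open), then the shift along the tool's x, y, z in cm, then the turn, a rotation vector about the tool's x, y, z in degrees. In form: [[hand, x, y, z, ax, ay, az], ...]. A call has 1 to 10 rows; each row is the pose to reach, as a shift and turn from the pose commanded when the call began, along the tool's axes at that moment; what a row does not reach only later rows make up. A row lasts 1/8 s, in which the tool goes at most 62.5 mm and 10.7 degrees, less where a joint would pass 70% of its speed; a pose out of reach is approached as far as the arm can. A call with a gripper value outside its range is refused whole. The fingers move at their own pace and stop on an object; the grip force is fixed at half the most. Time passes only in rows, so rows that repeat a pose let the fingers close. It gives the time, the measured TCP pose, the force, the opening and the grip force at its end, in the units of the state.
- r.sense(): the state, without advancing time (a new reading comes with each control period).
- r.camera(name): name is "side" or "top"; returns the picture (384x512x3 uint8, blue, green, red); there is no depth.
- r.camera_params(name): a dict with "mtx" (3x3 intrinsics, pixels), "world_to_cam" (4x4, takes a point from world to camera coordinates). Camera axes: x right, y up, looking along -z (the intrinsics and any distortion apply to the point x, -y, -z); pixel columns grow to the right and rows downward; lengths in mm; the calibration is good to about 2 mm. A picture is of the moment at which its call begins. camera_params takes no time and is no camera call.
- r.sign_off(): hands the job in; it is judged then, once.
The state is a dict: "time": time; "joints": joint angles; "dq": joint speeds; "joint_torque": joint torques, N m; "position": TCP position; "tool_rot": TCP orientation; "ft_force": force on the tool from outside, world axes, zero at the start; "wrist_torque": the same for the moment, N m; "opening": finger opening in mm; "finger_force": force on a finger pad.
Only numpy, scipy, OpenCV 4.12 (cv2) and the standard library are available. Lean on these libraries where they do the work, as an engineer would, in place of code of your own. Each camera call takes 0.05 s, during which the arm holds its last target. There are 200 camera calls.

TASK

A piston has come loose inside one of the three sealed valve housings, which look alike: lift them and gently shake or rock them end to end, until you have felt the loose piece move in one. Press that housing fully home in the bright steel nest, flat on its base and against its stop wall, and let go; leave the sound ones lying on the board where you found them (set them back if you lift them) and disturb nothing else. Be gentle: knock no housing hard on the bench or the nest, and do not try a sound one in the nest.

Things in the scene. Friction and masses are not known exactly. Their poses are not given: they have to be found in the camera images.
- housing_p: one of three sealed valve housings alike in every visible way, lying side by side on the parts board: 114 x 44 x 44 mm (x, y, z), a square aluminium bar, 34 mm wide (y) and high, between steel end flanges 44 x 44 x 12 mm; bar centre 22 mm above the underside. Grip the bar across y at mid-length. Origin: centre of the underside; x along it, z up; ends alike
- housing_q: second such housing, same size and axes. Each weighs 0.43 to 0.51 kg in all, sound or not. In just one of the three (names and places do not tell which) the 0.18 kg piston inside is loose and slides along x, 23 mm either way from the middle
- housing_r: third such housing, same size and axes. The loose piston, in whichever it is, runs if its housing is tilted end-down over 0.1 rad or shaken along x over 1 m/s2, stays put when level, and knocks at each end; its run from end to end shifts the moment on the gripper by 0.08 N m; in a sound housing nothing shifts
- board: thin plywood parts board fixed to the bench, 170 x 420 x 6 mm, on which the housings lie 160 mm apart along its y, each along its x. Origin: centre of the underside
- nest: bright steel nest fixed to the bench, 152 x 92 mm; base 8 mm thick. Origin: centre of its underside; x along it. Stop wall across the -x end: inner face x = -58 mm, top 34 mm over the bench. At +x two wall blocks, inner faces x = 62 mm, same top. Side cheeks at the corners (x 40 to 64 mm either way), inner faces y = +-23.5 mm, tops 26 mm over the bench. Open at mid-sides for the fingers
- nest_ball (a point): as built, centre of the nest's brass sprung ball (it rolls, little friction), 20 mm across, at the +x end between the wall blocks, 24 mm above the bench; nest x = 63 mm, so it sticks out to x = 53 mm; gives along x: 1.4 N at first, 0.35 N more per mm. A seated housing holds it back 3 mm; pushing the housing straight down past it takes about 3 to 8 N, until it meets the base
- nest_seat (a point): point on the top of the nest's base, 8 mm above the bench, nest x = -1 mm, where the centre of the housing's underside lies when it is fully home against the stop wall, lengthwise along x either way round; axes as the nest's. Lead it in about 1 mm further to +x; the ball then pushes it to the stop
- ring_1: loose steel bearing ring, 68 mm across, 16 mm high; a bystander; origin: centre of its underside
- ring_2: another such ring; a bystander; origin: centre of its underside
- test_block: round steel hardness reference block, 60 mm across, 14 mm high; a bystander; origin: centre of its underside
- anvil: dark steel mushroom-shaped anvil standing on its stem, 60 mm across, 36 mm high; a bystander; origin: centre of its underside
- indenter: upright steel pin 18 mm across, 38 mm high, standing on the board between two housings; a bystander; origin: centre of its underside
- screwdriver: screwdriver 170 mm long, lying; a bystander
- oil: small white bottle 44 mm across, 85 mm high; a bystander; origin: centre of its underside
- gauge: fixed dial-gauge stand, base 130 x 90 x 12 mm with a 112 mm post; a bystander beside the board, on the side away from the nest. Origin: centre of the underside
Mind the look-alikes: they are no part of the job. What is shaped like the housing_r but pink or turquoise is not meant. Leave any blue or purple look-alike of the housing_q alone.

How it is judged (in metres and radians):
On the way:
1. with its housing lifted clear, the loose piston is made to run at least 12 mm from the middle of its housing (height (world z) of loose_piston_c0 above 0.06 m and ((distance between loose_piston_c0 and housing_p below 0.05 m and (x of loose_piston_c0 in the frame of housing_p above 0.012 m or x of loose_piston_c0 in the frame of housing_p below -0.012 m)) or (distance between loose_piston_c0 and housing_q below 0.05 m and (x of loose_piston_c0 in the frame of housing_q above 0.012 m or x of loose_piston_c0 in the frame of housing_q below -0.012 m)) or (distance between loose_piston_c0 and housing_r below 0.05 m and (x of loose_piston_c0 in the frame of housing_r above 0.012 m or x of loose_piston_c0 in the frame of housing_r below -0.012 m)))), for 0.05 s.
At the end, for the whole second after the job is handed in: The housing with the loose piston lies level in the nest, along it (within 0.04 rad), its centre within 4 mm of the seat's and its underside within 2.5 mm of the base, let go and at rest; the two sound housings lie flat and at rest within 30 mm of where they started (((distance between loose_piston_c0 and housing_p below 0.05 m and horizontal distance between housing_p and nest_seat below 0.004 m and z of housing_p in the frame of nest_seat below 0.0025 m and angle between the x axis of housing_p and the x axis of nest, either way round below 0.04 rad and angle between housing_p's own z axis and vertical below 0.04 rad and linear speed of each of housing_p, housing_q, housing_r below 0.02 m/s and distance of each of housing_q, housing_r from where it was at the start of the episode below 0.03 m and angle between each of housing_q, housing_r's own z axis and vertical below 0.1 rad) or (distance between loose_piston_c0 and housing_q below 0.05 m and horizontal distance between housing_q and nest_seat below 0.004 m and z of housing_q in the frame of nest_seat below 0.0025 m and angle between the x axis of housing_q and the x axis of nest, either way round below 0.04 rad and angle between housing_q's own z axis and vertical below 0.04 rad and linear speed of each of housing_q, housing_p, housing_r below 0.02 m/s and distance of each of housing_p, housing_r from where it was at the start of the episode below 0.03 m and angle between each of housing_p, housing_r's own z axis and vertical below 0.1 rad) or (distance between loose_piston_c0 and housing_r below 0.05 m and horizontal distance between housing_r and nest_seat below 0.004 m and z of housing_r in the frame of nest_seat below 0.0025 m and angle between the x axis of housing_r and the x axis of nest, either way round below 0.04 rad and angle between housing_r's own z axis and vertical below 0.04 rad and linear speed of each of housing_r, housing_p, housing_q below 0.02 m/s and distance of each of housing_p, housing_q from where it was at the start of the episode below 0.03 m and angle between each of housing_p, housing_q's own z axis and vertical below 0.1 rad))); the robot touches nothing.
It fails at once if a sound housing touches the nest ((contact force between housing_p and nest above 0.5 N and distance between loose_piston_c0 and housing_p above 0.06 m) or (contact force between housing_q and nest above 0.5 N and distance between loose_piston_c0 and housing_q above 0.06 m) or (contact force between housing_r and nest above 0.5 N and distance between loose_piston_c0 and housing_r above 0.06 m)).
It fails at once if a housing meets the nest with more than 60 N (contact force between any of housing_p, housing_q, housing_r and nest above 60 N).
It fails at once if a housing meets the bench or the board with more than 60 N (knocked or dropped) (contact force between any of housing_p, housing_q, housing_r and table_c0 above 60 N or contact force between any of housing_p, housing_q, housing_r and board above 60 N).
It fails at once if a bystander is moved more than 30 mm (distance of any of ring_1, ring_2, test_block, anvil, indenter, screwdriver, oil from where it was at the start of the episode above 0.03 m).
It also fails if it takes over 72 s, if anything falls off the work surface, if the arm or the gripper's body presses on something with over 40 N, if the wrist force passes 120 N, or if a joint passes its speed limit or range.

## Working session

There is one attempt and no reset: what is moved stays moved. The work goes in short steps, Python scripts to look and compute and a tool call to move; the robot and the scene stay as the last step left them, time stands still between calls to the robot, and variables do not carry over. Pictures are saved under pics/ and viewed, at most 10 in all, crops included, and the job is handed in when it is done.

Besides the shell and the picture viewer there is one more tool, called by a JSON object that holds its "name" and its "arguments", one argument or row to a line. play_rows: Moves the arm, as the interface text tells. Its arguments: {"type":"object","properties":{"motion":{"type":"array","items":{"type":"array","items":{"type":"number"}}}},"required":["motion"]}

```bash
ls; mkdir -p pics
python3 - <<'E'
from station import r
import cv2
for n in("top","side"):
    im=r.camera(n); cv2.imwrite(f"pics/{n}0.png",im)
    p=r.camera_params(n); print(p)
    print(r.sense())
E
```

```text
pics
{'mtx': array([[350.76014838,   0.        , 249.12504947],
       [  0.        , 350.76014838, 193.1413327 ],
       [  0.        ,   0.        ,   1.        ]]), 'world_to_cam': array([[ 2.21615175e-03, -9.99992739e-01, -3.09997496e-03,
        -1.19115308e+01],
       [ 9.95763790e-01,  1.92180271e-03,  9.19281311e-02,
        -5.24575787e+02],
       [-9.19215061e-02, -3.29056950e-03,  9.95760819e-01,
        -9.71720288e+02],
       [ 0.00000000e+00,  0.00000000e+00,  0.00000000e+00,
         1.00000000e+00]])}
{'time': 0.05, 'joints': array([-9.96387194e-01,  3.85548812e-01,  6.67520540e-03, -5.21123756e-04,
       -1.19401852e+00, -2.58605961e-01]), 'dq': array([-3.23436666e-04, -1.77133359e-03, -4.36077530e-04,  1.61634243e-04,
        6.60613630e-05, -1.95187281e-04]), 'joint_torque': array([-4.74638255e-04, -3.92047334e+01,  1.88165259e+01,  4.23949912e+00,
        1.38133441e-02, -4.55746988e-05]), 'position': array([ 193.95926642, -593.52078385,  221.48032831]), 'tool_rot': array([-1.57151229e-01,  9.87573964e-01,  1.05629180e-03, -2.02468339e-04]), 'ft_force': array(
[... 682 characters left out ...]
me': 0.1, 'joints': array([-9.96391490e-01,  3.85443522e-01,  6.73713612e-03, -4.41953293e-04,
       -1.19400241e+00, -2.58551696e-01]), 'dq': array([ 0.00041509, -0.00125244,  0.00309894,  0.00100318, -0.00075818,
       -0.00083334]), 'joint_torque': array([-1.23853724e-04, -3.91691279e+01,  1.87936199e+01,  4.23183650e+00,
        1.34538417e-02, -8.27317172e-05]), 'position': array([ 193.95507123, -593.56061008,  221.57985437]), 'tool_rot': array([-1.57190355e-01,  9.87567839e-01,  9.57584131e-04, -1.98996543e-04]), 'ft_force': array([-0.375799  , -0.05933302, -0.73979955]), 'wrist_torque': array([-0.00888971, -0.02540128,  0.00314186]), 'finger_force': 0.0, 'opening': 86.9993220800633}
```

View pics/top0.png

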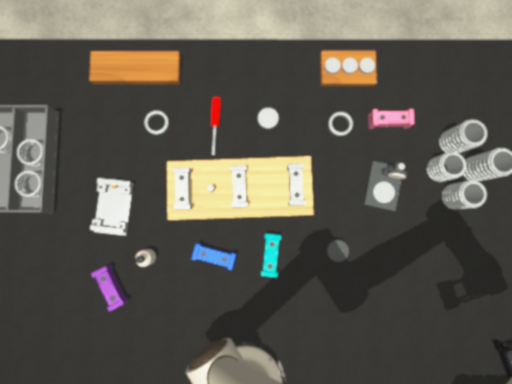

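View pics/side0.png

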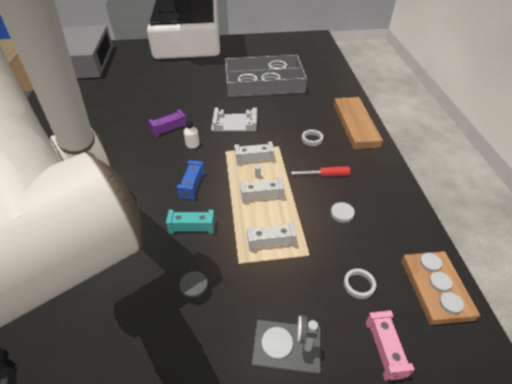

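Top view: board at about (240,188), with silver housings on it at (182,188), (239,186) and (297,184). The nest is at (112,206) and the indenter pin at (211,188). The look-alikes are purple (108,288), blue (214,257), turquoise (271,256) and pink (391,118). Only the three silver ones on the board fit the description. I'll confirm this in a crop.

```bash
cat > h.py <<'E'
import numpy as np
from scipy.spatial.transform import Rotation as R
from station import r
def px2w(name,u,v,z):
    p=r.camera_params(name);K=p["mtx"];T=p["world_to_cam"]
    d=np.linalg.inv(K)@[u,v,1];d=np.array([d[0],-d[1],-d[2]])
    Rm=T[:3,:3];c=-Rm.T@T[:3,3];w=Rm.T@d
    return c+w*(z-c[2])/w[2]
def w2px(name,P):
    p=r.camera_params(name);K=p["mtx"];T=p["world_to_cam"]
    c=T[:3,:3]@np.array(P)+T[:3,3];q=K@[c[0],-c[1],-c[2]];return q[:2]/q[2]
E
python3 - <<'E'
import cv2
im=cv2.imread("pics/top0.png")
cv2.imwrite("pics/c1.png",cv2.resize(im[150:230,165:315],None,fx=5.3,fy=5.3,interpolation=cv2.INTER_CUBIC))
cv2.imwrite("pics/c2.png",cv2.resize(im[170:245,80:145],None,fx=8,fy=8,interpolation=cv2.INTER_CUBIC))
E
```

```text
(no output)
```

View pics/c1.png

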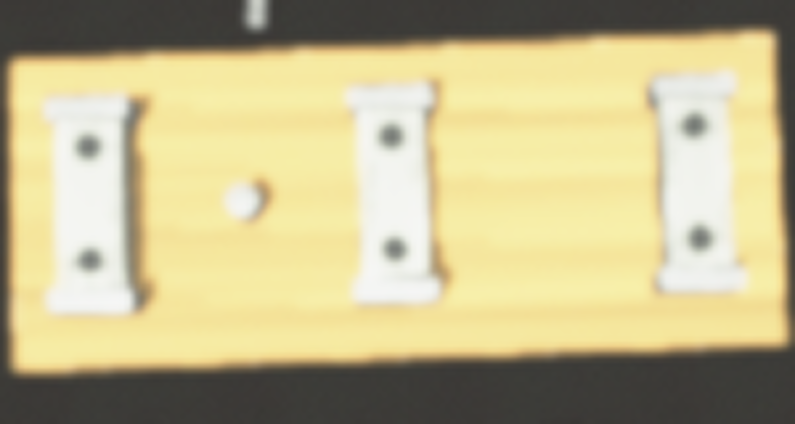

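View pics/c2.png

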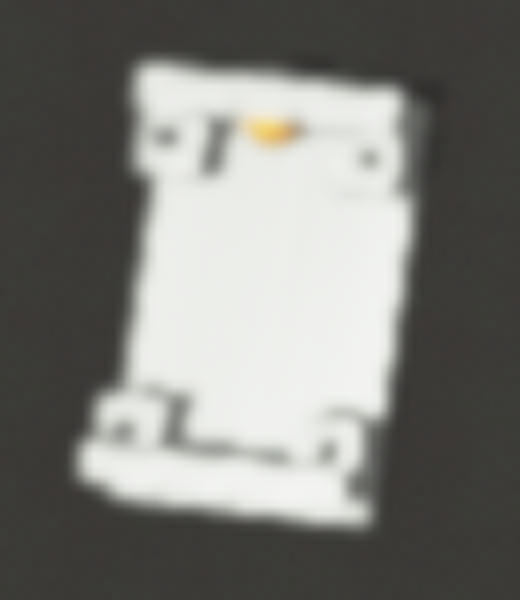

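Crop 1 confirms three plain silver housings on the board, with screw holes at about (88,147)/(90,260), (391,136)/(395,249) and (694,125)/(700,238). In crop 2 the nest has its ball at the top (270,130), so nest +x points roughly along world +x. The cheek screws are at about (165,137), (368,158), (122,428) and (326,450).

Run:
```python
from h import *
S=[[(88,147),(90,260)],[(391,136),(395,249)],[(694,125),(700,238)]]
for a,b in S:
    f=lambda p:px2w("top",(p[0]+.5)/5.3-.5+165,(p[1]+.5)/5.3-.5+150,45)
    A,B=f(a),f(b);d=A-B;print("H",(A+B)/2,np.linalg.norm(d),np.degrees(np.arctan2(d[1],d[0])))
g=lambda p,z:px2w("top",(p[0]+.5)/8-.5+80,(p[1]+.5)/8-.5+170,z)
for z in(26,34):
    q=[g(p,z) for p in[(165,137),(368,158),(122,428),(326,450)]]
    print("N",np.mean(q,0));
    for i,j in((0,2),(1,3),(2,0)): pass
    for a,b in((q[0],q[2]),(q[1],q[3]),(q[0],q[1]),(q[2],q[3])):
        d=a-b;print(np.linalg.norm(d),np.degrees(np.arctan2(d[1],d[0])))
print("ball",g((270,128),30))
# outer base corners at z: -x wall top corners (bottom edge) ; +x blocks top
for p in[(137,62),(405,88),(78,480),(370,525)]:print(g(p,34),g(p,0))
```

```text
H [536.79933779 177.78709589  45.        ] 59.748118177833696 2.1529377261408342
H [542.91302619  18.06314907  45.        ] 59.78867365790789 2.297725330071186
H [ 549.02717018 -141.67269883   45.        ] 59.829608514551026 2.441234814827793
N [486.78239046 381.8511215   26.        ]
103.6207777365387 -6.037307339184828
103.83879190148568 -6.196998584663767
72.8391765712446 84.1980626563753
72.54919520431775 84.0271444613362
N [486.34816053 378.65082234  34.        ]
102.78325820947249 -6.037307339184871
102.99951026527191 -6.196998584663792
72.25045069940303 84.19806265637521
71.9628131197223 84.02714446133619
ball [544.86697452 373.75310079  30.        ]
[567.78901099 420.11581081  34.        ] [572.45484329 435.15304455   0.        ]
[558.7058637 325.0165545  34.       ] [563.05714009 336.76043275   0.        ]
[420.84956166 434.50362388  34.        ] [420.42677538 450.03911791   0.        ]
[405.50738234 332.08636145  34.        ] [404.55328539 344.07507219   0.        ]
```

```bash
cat >> h.py <<'E'
def rel(P,ang):
    "shift cm/turn deg in tool axes to TCP P, tool x at heading ang deg, tool down"
    s=r.sense();q=R.from_quat(s["tool_rot"])
    a=np.radians(ang);x=np.array([np.cos(a),np.sin(a),0]);z=np.array([0,0,-1.])
    t=R.from_matrix(np.c_[x,np.cross(z,x),z])
    print("pos",s["position"].round(1),"t",s["time"])
    print("shift",(q.inv().apply(np.array(P)-s["position"])/10).round(2),"turn",np.degrees((q.inv()*t).as_rotvec()).round(2))
E
python3 -c "
from h import *
rel([549,-141.7,160],182.3)
for n,u,v,z in(('gauge',401,168,112),('oil',145,257,85),('anvil',338,250,36)):print(n,px2w('top',u,v,z))"
```

```text
pos [ 194.  -593.6  221.6] t 0.1
shift [-47.78  31.92   6.22] turn [ 0.11 -0.02 15.79]
gauge [ 582.93049039 -406.046637    112.        ]
oil [350.22459598 261.75010916  85.        ]
anvil [ 366.28414397 -256.6600719    36.        ]
```

{"name": "play_rows", "arguments": {
  "motion": [
    [1, -5, 3.4, 0, 0, 0, 2],
    [1, -10, 6.7, 0, 0, 0, 4],
    [1, -15, 10, 0, 0, 0, 6],
    [1, -20, 13.4, 0.5, 0, 0, 8],
    [1, -25, 16.7, 1, 0, 0, 10],
    [1, -30, 20, 2, 0, 0, 12],
    [1, -35, 23.4, 3, 0, 0, 14],
    [1, -40, 26.7, 4, 0, 0, 15.8],
    [1, -45, 30, 5.5, 0, 0, 15.8],
    [1, -47.8, 31.9, 6.2, 0, 0, 15.8]
  ]
}}

```text
time: 1.35
position: [550.2, -139.9, 159.2]
tool_rot: [-0.021, 1.0, 0.0, -0.001]
ft_force: [0.8, -0.6, 0.7]
opening: 87.3
finger_force: 0.0
```

```bash
python3 -c "
from h import *
import cv2
im=r.camera('top');rel([549,-141.7,14],182.3)
print(w2px('top',[549,-141.7,45]))
cv2.imwrite('pics/t1.png',cv2.resize(im[130:250,240:360],None,fx=5,fy=5,interpolation=cv2.INTER_CUBIC))"
```

```text
pos [ 552.  -138.1  158.3] t 1.4
shift [ 0.3  -0.35 14.43] turn [ 0.04 -0.06  0.22]
[296.11208455 183.81930555]
```

{"name": "play_rows", "arguments": {
  "motion": [
    [1, 0, 0, 0, 0, 0, 0],
    [1, 0, 0, 3, 0, 0, 0],
    [1, 0, 0, 6, 0, 0, 0],
    [1, 0, 0, 8, 0, 0, 0],
    [1, 0, 0, 8, 0, 0, 0],
    [1, 0, 0, 8, 0, 0, 0]
  ]
}}

```text
time: 2.15
position: [549.8, -143.1, 81.7]
tool_rot: [-0.02, 1.0, -0.0, 0.001]
ft_force: [0.2, -0.1, 0.7]
opening: 87.0
finger_force: 0.0
```

```bash
python3 -c "
from h import *
rel([549,-141.7,14],182.3)"
```

```text
pos [ 549.8 -143.1   81.7] t 2.15
shift [0.08 0.15 6.77] turn [-0.02  0.09 -0.05]
```

{"name": "play_rows", "arguments": {
  "motion": [
    [1, 0.1, 0.15, 3, 0, 0, 0],
    [1, 0.1, 0.15, 5.5, 0, 0, 0],
    [1, 0.1, 0.15, 6.6, 0, 0, 0],
    [1, 0.1, 0.15, 6.6, 0, 0, 0],
    [0.3, 0.1, 0.15, 6.6, 0, 0, 0],
    [0.3, 0.1, 0.15, 6.6, 0, 0, 0],
    [0.3, 0.1, 0.15, 6.6, 0, 0, 0],
    [0.3, 0.1, 0.15, 6.6, 0, 0, 0],
    [0.3, 0.1, 0.15, 6.6, 0, 0, 0]
  ]
}}

```text
time: 3.28
position: [548.4, -140.9, 14.6]
tool_rot: [-0.02, 1.0, 0.0, 0.0]
ft_force: [-0.2, -0.2, -0.1]
opening: 45.1
finger_force: 0.0
```

```bash
python3 -c "
from h import *
rel([549,-141.7,14],182.3);print(r.sense()['wrist_torque'],r.sense()['ft_force'])"
```

```text
pos [ 548.4 -140.9   14.6] t 3.275
shift [-0.06 -0.08  0.06] turn [ 0.    0.   -0.01]
[-0.00376372 -0.00532212  0.02129943] [-0.21599243 -0.20505053 -0.09051674]
```

{"name": "play_rows", "arguments": {
  "motion": [
    [0, 0, 0, 0, 0, 0, 0],
    [0, 0, 0, 0, 0, 0, 0],
    [0, 0, 0, 0, 0, 0, 0],
    [0, 0, 0, 0, 0, 0, 0],
    [0, 0, 0, -1, 0, 0, 0],
    [0, 0, 0, -4, 0, 0, 0],
    [0, 0, 0, -8, 0, 0, 0],
    [0, 0, 0, -12, 0, 0, 0],
    [0, 0, 0, -12, 0, 0, 0],
    [0, 0, 0, -12, 0, 0, 0]
  ]
}}

```text
time: 4.53
position: [546.7, -140.7, 133.0]
tool_rot: [-0.02, 1.0, 0.001, -0.002]
ft_force: [-0.1, -0.6, -4.6]
opening: 33.9
finger_force: 30.0
```

```bash
cat >> h.py <<'E'
def tq(n=8):
    L=[]
    for _ in range(n):
        r.camera("top");s=r.sense();L.append(np.r_[s["wrist_torque"],s["ft_force"]])
    L=np.array(L);print("torque,force",L.mean(0).round(3),"sd",L.std(0).round(3));print(s["position"].round(1),s["opening"],s["finger_force"],s["time"])
E
python3 -c "
from h import *
tq()"
```

```text
torque,force [-0.027 -0.022 -0.012 -0.195 -0.104 -4.641] sd [0.024 0.04  0.036 0.426 0.272 0.601]
[ 548.1 -140.9  133.9] 33.5595896755504 29.999631349928677 4.925
```

{"name": "play_rows", "arguments": {
  "motion": [
    [0, 0, 0, 0, 0, 9, 0],
    [0, 0, 0, 0, 0, 18, 0],
    [0, 0, 0, 0, 0, 20, 0],
    [0, 0, 0, 0, 0, 20, 0],
    [0, 0, 0, 0, 0, 20, 0],
    [0, 0, 0, 0, 0, 12, 0],
    [0, 0, 0, 0, 0, 5, 0],
    [0, 0, 0, 0, 0, 0, 0],
    [0, 0, 0, 0, 0, 0, 0],
    [0, 0, 0, 0, 0, 0, 0]
  ]
}}

```text
time: 6.18
position: [548.6, -141.0, 135.2]
tool_rot: [-0.02, 1.0, -0.0, 0.0]
ft_force: [0.4, 0.3, -5.3]
opening: 33.8
finger_force: 30.0
```

```bash
python3 -c "
from h import *
tq()"
```

```text
torque,force [-4.800e-02  2.900e-02 -3.000e-03 -1.990e-01  6.900e-02 -4.494e+00] sd [0.041 0.028 0.027 0.504 0.25  0.75 ]
[ 548.5 -140.9  134.2] 33.66801161518007 29.999731918796897 6.575
```

{"name": "play_rows", "arguments": {
  "motion": [
    [0, 0, 0, 0, 0, -9, 0],
    [0, 0, 0, 0, 0, -18, 0],
    [0, 0, 0, 0, 0, -20, 0],
    [0, 0, 0, 0, 0, -20, 0],
    [0, 0, 0, 0, 0, -20, 0],
    [0, 0, 0, 0, 0, -12, 0],
    [0, 0, 0, 0, 0, -5, 0],
    [0, 0, 0, 0, 0, 0, 0],
    [0, 0, 0, 0, 0, 0, 0],
    [0, 0, 0, 0, 0, 0, 0]
  ]
}}

```text
time: 7.82
position: [548.2, -140.8, 134.1]
tool_rot: [-0.02, 1.0, 0.0, 0.0]
ft_force: [0.1, 0.1, -3.8]
opening: 33.7
finger_force: 30.0
```

```bash
python3 -c "
from h import *
tq();rel([548.5,-140.9,14.6],182.3)"
```

```text
torque,force [-0.01  -0.024  0.005 -0.019 -0.011 -4.092] sd [0.016 0.026 0.02  0.358 0.449 0.482]
[ 548.2 -141.   134.8] 33.7643985986985 29.99965691473335 8.225
pos [ 548.2 -141.   134.8] t 8.225
shift [-0.02  0.   12.02] turn [-0.    0.03 -0.01]
```

The torque shift of 0.05 is ambiguous, so I'll repeat with more samples.

{"name": "play_rows", "arguments": {
  "motion": [
    [0, 0, 0, 0, 0, 9, 0],
    [0, 0, 0, 0, 0, 18, 0],
    [0, 0, 0, 0, 0, 20, 0],
    [0, 0, 0, 0, 0, 20, 0],
    [0, 0, 0, 0, 0, 20, 0],
    [0, 0, 0, 0, 0, 12, 0],
    [0, 0, 0, 0, 0, 5, 0],
    [0, 0, 0, 0, 0, 0, 0],
    [0, 0, 0, 0, 0, 0, 0],
    [0, 0, 0, 0, 0, 0, 0]
  ]
}}

```text
time: 9.48
position: [548.6, -141.0, 135.2]
tool_rot: [-0.02, 1.0, -0.0, 0.0]
ft_force: [0.7, 0.0, -4.3]
opening: 33.7
finger_force: 30.0
```

```bash
python3 -c "
from h import *
tq(20)"
```

```text
torque,force [-0.019  0.032  0.005  0.018  0.052 -4.323] sd [0.028 0.025 0.025 0.52  0.595 0.55 ]
[ 548.4 -141.   134.6] 33.842450052415465 29.999723047949374 10.475
```

{"name": "play_rows", "arguments": {
  "motion": [
    [0, 0, 0, 0, 0, -9, 0],
    [0, 0, 0, 0, 0, -18, 0],
    [0, 0, 0, 0, 0, -20, 0],
    [0, 0, 0, 0, 0, -20, 0],
    [0, 0, 0, 0, 0, -20, 0],
    [0, 0, 0, 0, 0, -12, 0],
    [0, 0, 0, 0, 0, -5, 0],
    [0, 0, 0, 0, 0, 0, 0],
    [0, 0, 0, 0, 0, 0, 0],
    [0, 0, 0, 0, 0, 0, 0]
  ]
}}

```text
time: 11.72
position: [548.1, -140.8, 134.1]
tool_rot: [-0.02, 1.0, 0.0, 0.0]
ft_force: [-0.8, 0.8, -4.5]
opening: 33.9
finger_force: 30.0
```

```bash
python3 -c "
from h import *
tq(20);rel([548.5,-140.9,14.6],182.3)"
```

```text
torque,force [-0.013 -0.045 -0.01   0.058  0.055 -4.31 ] sd [0.031 0.028 0.025 0.501 0.422 0.404]
[ 548.4 -140.9  134.5] 33.765570336671516 29.999656635336578 12.725
pos [ 548.4 -140.9  134.5] t 12.725
shift [-1.000e-02  0.000e+00  1.199e+01] turn [ 0.  0. -0.]
```

The shift repeats, from +0.032 to −0.045 (0.077 N m, against an expected 0.08). The right-hand housing at y≈−141 is therefore the loose one, and I'm taking it to above the nest.

```bash
python3 -c "
from h import *
rel([487,382,110],173.9)"
```

```text
pos [ 548.4 -140.9  134.5] t 12.725
shift [ 4.04 52.49  2.45] turn [0.  0.  8.4]
```

{"name": "play_rows", "arguments": {
  "motion": [
    [0, 0.2, 2, 0, 0, 0, 0],
    [0, 0.6, 7, 0, 0, 0, 1],
    [0, 1.0, 13, 0, 0, 0, 2],
    [0, 1.5, 19, 0, 0, 0, 3],
    [0, 2.0, 25, 0, 0, 0, 4],
    [0, 2.5, 31, 0, 0, 0, 5],
    [0, 3.0, 37, 0, 0, 0, 6],
    [0, 3.5, 43, 0.5, 0, 0, 7],
    [0, 3.9, 48, 1, 0, 0, 8],
    [0, 4.05, 51, 1.5, 0, 0, 8.4]
  ]
}}

```text
time: 13.98
position: [486.0, 370.4, 119.4]
tool_rot: [0.052, 0.999, 0.0, 0.0]
ft_force: [0.7, -0.2, -3.9]
opening: 33.8
finger_force: 30.0
```

{"name": "play_rows", "arguments": {
  "motion": [
    [0, 0, 1.5, 1, 0, 0, 0],
    [0, 0, 1.5, 2, 0, 0, 0],
    [0, 0, 1.5, 3.5, 0, 0, 0],
    [0, 0, 1.5, 4.5, 0, 0, 0],
    [0, 0, 1.5, 5, 0, 0, 0],
    [0, 0, 1.5, 5, 0, 0, 0],
    [0, 0, 1.5, 5, 0, 0, 0]
  ]
}}

```text
time: 14.85
position: [489.5, 382.2, 70.1]
tool_rot: [0.053, 0.999, 0.0, 0.0]
ft_force: [0.0, -0.1, -3.3]
opening: 33.9
finger_force: 30.0
```

```bash
python3 -c "
from h import *
import cv2
a=r.camera('top');b=r.camera('side');rel([487,382,56],173.9)
s=np.array([487,382,50]);print(w2px('top',s),w2px('side',s))
A=cv2.resize(a[160:250,75:150],(500,600),interpolation=cv2.INTER_CUBIC)
cv2.imwrite('pics/n1.png',A)
cv2.imwrite('pics/n2.png',cv2.resize(b[80:150,195:275],None,fx=8,fy=8,interpolation=cv2.INTER_CUBIC))"
```

```text
pos [489.3 382.2  70.2] t 14.95
shift [ 0.23 -0.05  1.42] turn [ 0.06  0.04 -0.01]
[106.71833072 205.57370761] [233.7197104  110.63050695]
```

View pics/n2.png

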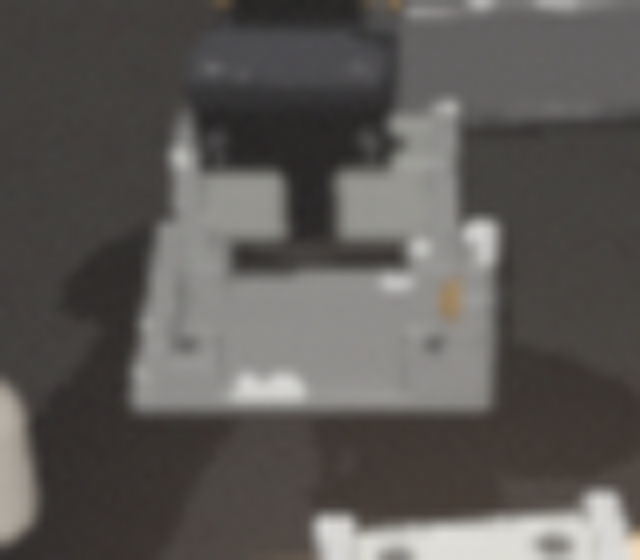

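The side crop shows the held housing above the nest: flanges at about x 172–200 and 415–460, near cheek screws at (185,345) and (433,345), ball at (452,298). I'll overlay wireframes of the estimated poses to compare.

```bash
cat > ov.py <<'E'
from h import *
import cv2
def box(x0,x1,y0,y1,z0,z1):
    c=[(x,y,z) for x in(x0,x1) for y in(y0,y1) for z in(z0,z1)]
    return [(a,b) for i,a in enumerate(c) for b in c[i+1:] if sum(u!=v for u,v in zip(a,b))==1]
nest=box(-76,76,-46,46,0,8)+sum([box(sx*52-12,sx*52+12,*sorted((sy*23.5,sy*46)),8,26) for sx in(-1,1) for sy in(-1,1)],[])+box(-76,-58,-46,46,8,34)
hous=box(-57,-45,-22,22,0,44)+box(45,57,-22,22,0,44)
def draw(im,cam,edges,P,ang,off,f,col):
    T=R.from_euler('z',ang,degrees=True)
    for a,b in edges:
        p,q=[((w2px(cam,T.apply(v)+P)-off+.5)*f-.5) for v in(a,b)]
        cv2.line(im,tuple(int(round(t*4)) for t in p),tuple(int(round(t*4)) for t in q),col,1,cv2.LINE_AA,2)
E
python3 - <<'E'
from ov import *
a=cv2.imread("pics/top0.png");f=7
A=cv2.resize(a[170:245,85:140],None,fx=f,fy=f,interpolation=cv2.INTER_CUBIC)
N=[486.8,381.9,0]
draw(A,"top",nest,N,-6.1,np.array([85,170]),f,(0,0,255))
b=cv2.imread("pics/side0.png");B=cv2.resize(b[98:140,203:267],None,fx=6,fy=6,interpolation=cv2.INTER_CUBIC)
draw(B,"side",nest,N,-6.1,np.array([203,98]),6,(0,0,255))
n=cv2.imread("pics/n2.png");n=cv2.resize(n,None,fx=6/8,fy=6/8)[:,:]
n2=cv2.imread("pics/n2.png")
draw(n2,"side",hous,[489.9,382.2,70.2-8.6],-6.1,np.array([195,80]),8,(0,255,0))
C=cv2.resize(n2[60:440,100:540],None,fx=.85,fy=.85)
cv2.imwrite("pics/o1.png",A)
h=B.shape[0]+C.shape[0];D=np.zeros((h,max(B.shape[1],C.shape[1]),3),np.uint8);D[:B.shape[0],:B.shape[1]]=B;D[B.shape[0]:,:C.shape[1]]=C
E=np.zeros((max(h,A.shape[0]),A.shape[1]+D.shape[1],3),np.uint8);E[:A.shape[0],:A.shape[1]]=A;E[:h,A.shape[1]:]=D
print(E.shape);cv2.imwrite("pics/o1.png",E)
E
```

```text
(575, 769, 3)
```

View pics/o1.png

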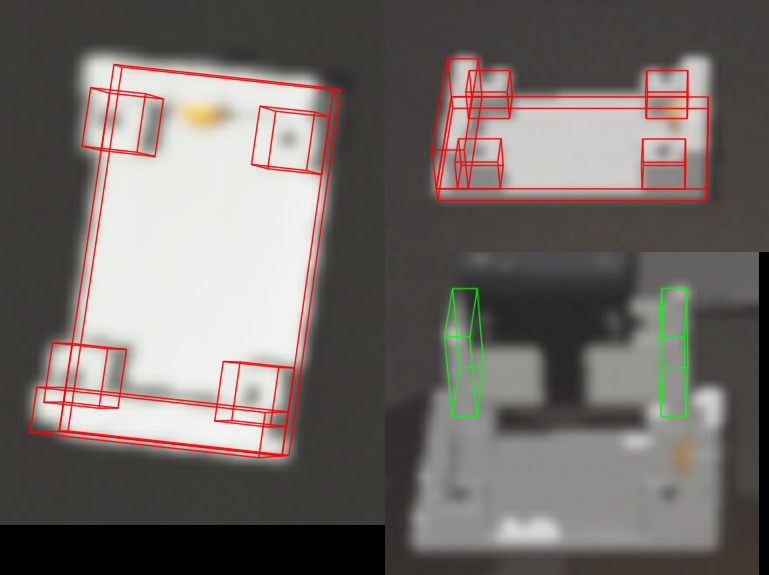

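```bash
cat > fit.py <<'E'
from ov import *
from scipy.optimize import minimize
C=lambda b:np.array(sorted({p for e in b for p in e}),float)
nb=[C(box(-76,76,-46,46,0,8)),C(box(-76,-58,-46,46,8,34))]+[C(box(sx*52-12,sx*52+12,*sorted((sy*23.5,sy*46)),8,26)) for sx in(-1,1) for sy in(-1,1)]+[C(box(62,76,*sorted((sy*12,sy*46)),8,34)) for sy in(-1,1)]
hb=[C(box(-57,-45,-22,22,0,44)),C(box(45,57,-22,22,0,44)),C(box(-45,45,-17,17,5,39))]
def sil(cam,bs,p,z,win,f=8):
    x0,x1,y0,y1=win;m=np.zeros(((y1-y0)*f,(x1-x0)*f),np.uint8);T=R.from_euler('z',p[2],degrees=True)
    for b in bs:
        q=np.array([(w2px(cam,T.apply(v)+[p[0],p[1],z])-[x0,y0]+.5)*f-.5 for v in b])
        cv2.fillConvexPoly(m,cv2.convexHull(np.round(q*16).astype(np.int32)),255,cv2.LINE_AA,4)
    m=cv2.GaussianBlur(m.astype(np.float32),(0,0),.5*f)
    return cv2.resize(m,(x1-x0,y1-y0),interpolation=cv2.INTER_AREA)/255
def fit(cam,img,bs,p0,z,win,ch,lo,hi,yaw=True):
    x0,x1,y0,y1=win;I=cv2.imread(img)[y0:y1,x0:x1,ch].astype(float)
    I=np.clip((I-lo)/(hi-lo),0,1)
    f=lambda d:((sil(cam,bs,np.array(p0)+[d[0],d[1],d[2] if yaw else 0],z,win)-I)**2).sum()
    o=minimize(f,[0.,0,0],method="Nelder-Mead",options=dict(initial_simplex=[[0,0,0],[4,0,0],[0,4,0],[0,0,2]],xatol=.05,fatol=1e-3))
    print(cam,(np.array(p0)+o.x).round(2),f([0,0,0]).round(2),o.fun.round(2))
E
python3 - <<'E'
from fit import *
a=cv2.imread("pics/top0.png");print(a[180,88],a[206,112],a[162,190],a[188,182]); b=cv2.imread("pics/side0.png");print(b[135,235],b[122,235],b[129,215])
for hi in(120,180,230): fit("top","pics/top0.png",nb,[486.8,381.9,-6.1],0,(84,142,170,245),1,60,hi)
for hi in(100,130,160): fit("side","pics/side0.png",nb,[486.8,381.9,-6.1],0,(200,270,96,140),1,70,hi)
for p,w in(([536.8,177.8,2.2],(170,195,160,216)),([542.9,18.1,2.3],(227,252,158,214)),([549,-141.7,2.4],(285,310,156,212))):
    fit("top","pics/top0.png",hb,p,6,w,0,160,230)
E
```

```text
[54 58 59] [235 238 237] [155 228 244] [240 244 243]
[67 71 75] [202 205 206] [133 135 137]Traceback (most recent call last):
  File "<stdin>", line 3, in <module>
  File "fit.py", line 17, in fit
    o=minimize(f,[0.,0,0],method="Nelder-Mead",options=dict(initial_simplex=[[0,0,0],[4,0,0],[0,4,0],[0,0,2]],xatol=.05,fatol=1e-3))
    res = _minimize_neldermead(fun, x0, args, callback, bounds=bounds,
                               **options)
    fsim[j] = func(sim[j])
              ~~~~^^^^^^^^
    fx = function(np.copy(x), *(wrapper_args + args))
  File "fit.py", line 16, in <lambda>
    f=lambda d:((sil(cam,bs,np.array(p0)+[d[0],d[1],d[2] if yaw else 0],z,win)-I)**2).sum()
                 ~~~^^^^^^^^^^^^^^^^^^^^^^^^^^^^^^^^^^^^^^^^^^^^^^^^^^^^^^^^^^
  File "fit.py", line 9, in sil
    q=np.array([(w2px(cam,T.apply(v)+[p[0],p[1],z])-[x0,y0]+.5)*f-.5 for v in b])
                 ~~~~^^^^^^^^^^^^^^^^^^^^^^^^^^^^^^
  File "h.py", line 10, in w2px
    p=r.camera_params(name);K=p["mtx"];T=p["world_to_cam"]
ValueError: time passes only in moves, steps and waits
```

```bash
sed -i 's/^from station import r$/from station import r\nimport functools\ncp=functools.lru_cache(lambda n:r.camera_params(n))/; s/p=r.camera_params(name)/p=cp(name)/' h.py
timeout 500 python3 - <<'E'
from fit import *
for hi in(120,180,230): fit("top","pics/top0.png",nb,[486.8,381.9,-6.1],0,(84,142,170,245),1,60,hi)
for hi in(100,130,160): fit("side","pics/side0.png",nb,[486.8,381.9,-6.1],0,(200,270,96,140),1,70,hi)
for p,w in(([536.8,177.8,2.2],(170,195,160,216)),([542.9,18.1,2.3],(227,252,158,214)),([549,-141.7,2.4],(285,310,156,212))):
    fit("top","pics/top0.png",hb,p,6,w,0,160,230)
for p,w in(([549,-141.7,2.4],(242,300,218,254)),):
    fit("side","pics/side0.png",hb,p,6,w,0,125,160)
E
```

```text
top [487.34 383.25  -5.88] 93.26 86.53
top [487.07 382.73  -5.97] 43.84 39.69
top [487.14 382.63  -6.08] 50.73 47.98
side [488.04 383.28  -6.51] 47.19 41.43
side [487.72 384.36  -6.08] 29.12 19.61
side [487.93 384.66  -5.47] 32.49 22.79
top [537.43 182.22   2.74] 115.42 65.99
top [543.39  19.13   2.42] 44.18 39.28
top [ 549.85 -144.4     1.78] 80.64 56.21
side [ 539.66 -117.25    1.78] 1060.14 634.18
```

```bash
python3 -c "
from h import *
rel([487.3,382.8,46],174.0)"
```

```text
pos [489.3 382.2  70.2] t 14.95
shift [0.21 0.03 2.42] turn [ 0.06  0.04 -0.11]
```

{"name": "play_rows", "arguments": {
  "motion": [
    [0, 0.2, 0.05, 1, 0.06, 0.04, -0.1],
    [0, 0.2, 0.05, 2, 0.06, 0.04, -0.1],
    [0, 0.2, 0.05, 2.4, 0.06, 0.04, -0.1],
    [0, 0.2, 0.05, 2.4, 0.06, 0.04, -0.1],
    [0, 0.2, 0.05, 2.4, 0.06, 0.04, -0.1]
  ]
}}

```text
time: 15.58
position: [487.4, 382.9, 45.7]
tool_rot: [0.052, 0.999, -0.0, -0.0]
ft_force: [-0.0, 0.1, -4.6]
opening: 34.2
finger_force: 30.0
```

```bash
python3 -c "
from fit import *
b=r.camera('side');a=r.camera('top');rel([487.3,382.8,36],174.0)
s=r.sense();P=s['position']
cv2.imwrite('pics/s2.png',b)
B=cv2.resize(b[90:145,200:270],None,fx=11,fy=10,interpolation=cv2.INTER_CUBIC)
B=cv2.resize(b[90:145,200:270],None,fx=10,fy=10,interpolation=cv2.INTER_CUBIC)
draw(B,'side',nest,[487.3,382.8,0],-6,np.array([200,90]),10,(0,0,255))
c,sn=np.cos(np.radians(-6)),np.sin(np.radians(-6))
draw(B,'side',hous,[P[0]+.6*c,P[1]+.6*sn,P[2]-8.6],-6,np.array([200,90]),10,(0,255,0))
cv2.imwrite('pics/o2.png',B)"
```

```text
pos [487.3 382.9  45.9] t 15.675
shift [ 0.   -0.01  0.99] turn [-0.02 -0.02 -0.  ]
```

View pics/o2.png

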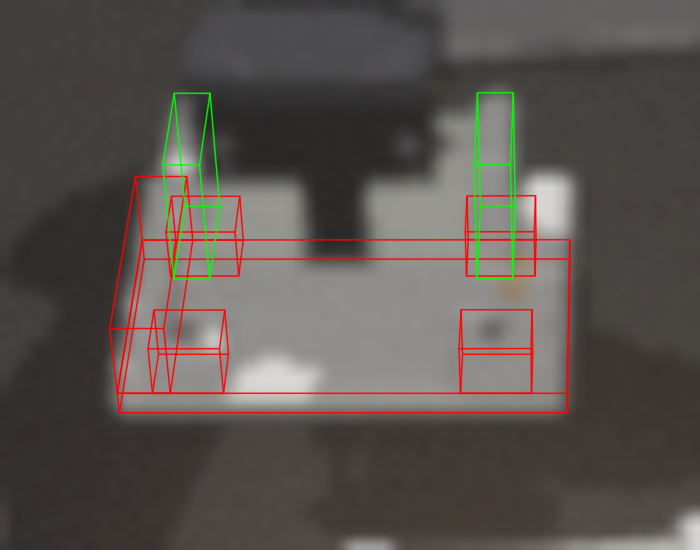

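The side overlay agrees: housing wireframe (flanges at 163–218 and 475–515) and nest outline match within about 1 mm. I'll lower in small steps and watch the force.

{"name": "play_rows", "arguments": {
  "motion": [
    [0, 0, 0, 0.3, 0, 0, 0],
    [0, 0, 0, 0.6, 0, 0, 0],
    [0, 0, 0, 0.8, 0, 0, 0],
    [0, 0, 0, 0.8, 0, 0, 0]
  ]
}}

```text
time: 16.18
position: [487.3, 383.0, 38.1]
tool_rot: [0.052, 0.999, -0.0, -0.0]
ft_force: [-1.5, -0.2, 0.9]
opening: 33.9
finger_force: 30.0
```

{"name": "play_rows", "arguments": {
  "motion": [
    [0, 0, 0, 0.2, 0, 0, 0],
    [0, 0, 0, 0.4, 0, 0, 0],
    [0, 0, 0, 0.6, 0, 0, 0],
    [0, 0, 0, 0.6, 0, 0, 0]
  ]
}}

```text
time: 16.68
position: [486.1, 382.0, 30.1]
tool_rot: [0.053, 0.999, -0.001, -0.002]
ft_force: [-3.8, 1.2, -5.0]
opening: 33.6
finger_force: 30.0
```

```bash
python3 -c "
from h import *
tq(4)"
```

```text
torque,force [ 1.390e-01  1.013e+00 -1.000e-03 -3.647e+00  6.690e-01 -4.604e+00] sd [0.085 0.02  0.029 0.476 0.328 0.384]
[486.5 382.   30.9] 33.218428222620474 29.999610353261232 16.875
```

{"name": "play_rows", "arguments": {
  "motion": [
    [0, 0, 0, 0.2, 0, 0, 0],
    [0, 0, 0, 0.4, 0, 0, 0],
    [0, 0, 0, 0.6, 0, 0, 0],
    [0, 0, 0, 0.8, 0, 0, 0],
    [0, 0, 0, 0.8, 0, 0, 0]
  ]
}}

```text
time: 17.5
position: [487.0, 382.6, 23.2]
tool_rot: [0.052, 0.999, -0.001, -0.001]
ft_force: [-3.5, 1.2, -5.7]
opening: 33.7
finger_force: 30.0
```

```bash
python3 -c "
from h import *
tq(4)"
```

```text
torque,force [ 0.197  1.073  0.036 -3.555  0.672 -5.441] sd [0.032 0.045 0.015 0.222 0.979 0.293]
[487.  382.5  23.3] 33.73858885433373 29.99935573898256 17.7
```

Free so far. I'll continue to the base: 6.7 mm more, then a little extra press.

{"name": "play_rows", "arguments": {
  "motion": [
    [0, 0, 0, 0.2, 0, 0, 0],
    [0, 0, 0, 0.4, 0, 0, 0],
    [0, 0, 0, 0.55, 0, 0, 0],
    [0, 0, 0, 0.65, 0, 0, 0],
    [0, 0, 0, 0.65, 0, 0, 0]
  ]
}}

```text
time: 18.32
position: [487.5, 382.7, 17.9]
tool_rot: [0.052, 0.999, -0.0, -0.0]
ft_force: [-4.3, -0.8, 3.7]
opening: 34.2
finger_force: 30.0
```

```bash
python3 -c "
from h import *
tq(4)"
```

```text
torque,force [-0.423  1.431  0.067 -3.532 -1.544  4.105] sd [0.069 0.087 0.02  0.509 0.397 0.219]
[487.5 382.8  17.8] 33.75926994841135 30.0005293590948 18.525
```

{"name": "play_rows", "arguments": {
  "motion": [
    [0, 0, 0, 0.05, 0, 0, 0],
    [0, 0, 0, 0.1, 0, 0, 0],
    [0, 0, 0, 0.1, 0, 0, 0]
  ]
}}

```text
time: 18.9
position: [488.0, 382.9, 16.5]
tool_rot: [0.052, 0.999, -0.0, 0.0]
ft_force: [0.6, -2.1, 5.7]
opening: 33.6
finger_force: 30.0
```

```bash
python3 -c "
from h import *
tq(4);print(r.sense()['tool_rot'])"
```

```text
torque,force [-0.786  0.243  0.097 -0.068 -2.88   5.559] sd [0.015 0.032 0.027 0.363 0.333 0.106]
[488.  382.9  16.5] 33.647640234144944 30.002179238945246 19.1
[ 5.22402558e-02  9.98634464e-01 -7.01943386e-05  3.96540430e-04]
```

{"name": "play_rows", "arguments": {
  "motion": [
    [0, 0.05, -0.05, -0.03, 0, 0, 0],
    [0, 0.1, -0.08, -0.03, 0, 0, 0],
    [0, 0.15, -0.08, -0.03, 0, 0, 0],
    [0, 0.2, -0.08, -0.03, 0, 0, 0],
    [0, 0.2, -0.08, -0.03, 0, 0, 0]
  ]
}}

```text
time: 19.73
position: [485.4, 382.9, 16.6]
tool_rot: [0.052, 0.999, 0.0, 0.0]
ft_force: [-0.1, 1.5, 1.9]
opening: 33.7
finger_force: 30.0
```

```bash
python3 -c "
from h import *
tq(4)"
```

```text
torque,force [ 0.804  0.104 -0.048  0.298  3.073  2.533] sd [0.085 0.019 0.025 0.557 0.528 0.133]
[485.2 382.7  16.5] 33.730083204101945 29.997699041850865 19.925
```

{"name": "play_rows", "arguments": {
  "motion": [
    [0, 0.05, 0.03, 0, 0, 0, 0],
    [0, 0.1, 0.03, 0, 0, 0, 0],
    [0, 0.15, 0.03, 0, 0, 0, 0],
    [0, 0.15, 0.03, 0, 0, 0, 0]
  ]
}}

```text
time: 20.42
position: [484.1, 382.4, 16.5]
tool_rot: [0.052, 0.999, -0.0, -0.0]
ft_force: [3.4, 0.8, 2.4]
opening: 33.5
finger_force: 30.0
```

```bash
python3 -c "
from h import *
tq(4)"
```

```text
torque,force [ 0.1   -0.891 -0.005  4.738 -0.474  3.143] sd [0.076 0.075 0.015 0.174 0.67  0.356]
[484.  382.4  16.5] 33.64944989549687 29.99814134091139 20.625
```

{"name": "play_rows", "arguments": {
  "motion": [
    [0, 0, 0, -0.03, 0, 0, 0],
    [0.7, 0, 0, -0.03, 0, 0, 0],
    [0.7, 0, 0, -0.03, 0, 0, 0],
    [0.7, 0, 0, -0.03, 0, 0, 0],
    [0.7, 0, 0, -0.03, 0, 0, 0],
    [0.7, 0, 0, -2, 0, 0, 0],
    [0.7, 0, 0, -5, 0, 0, 0],
    [0.7, 0, 0, -10, 0, 0, 0],
    [0.7, 0, 0, -15, 0, 0, 0],
    [0.7, 0, 0, -15, 0, 0, 0]
  ]
}}

```text
time: 21.88
position: [485.5, 384.7, 171.6]
tool_rot: [0.052, 0.999, 0.003, 0.003]
ft_force: [0.3, -0.3, -1.1]
opening: 60.6
finger_force: 0.0
```

```bash
python3 -c "
from fit import *
b=r.camera('side');a=r.camera('top');s=r.sense();print(s['position'],s['ft_force'],s['opening'])
B=cv2.resize(b[90:145,200:270],None,fx=10,fy=10,interpolation=cv2.INTER_CUBIC)
draw(B,'side',hous,[484.6,382.3,8],-6,np.array([200,90]),10,(0,255,0))
draw(B,'side',nest,[485.6,382.3,0],-6,np.array([200,90]),10,(0,0,255))
cv2.imwrite('pics/o3.png',B)"
```

```text
[483.31312105 382.55443191 166.61629428] [-0.01866154 -0.6395865  -1.45657981] 60.81390325538213
```

View pics/o3.png

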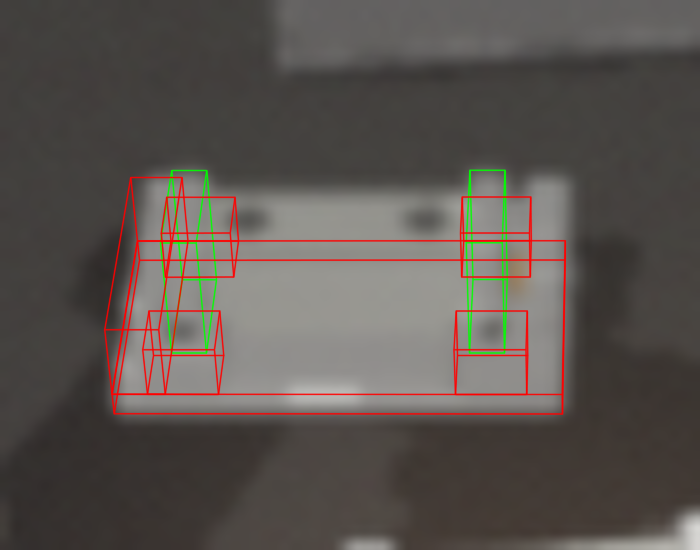

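Run:
```python
from fit import *
g=lambda p,z:px2w("side",(p[0]+.5)/10-.5+200,(p[1]+.5)/10-.5+90,z)
h=(g((250,220),47)+g((425,220),47))/2;print("housing",h,np.linalg.norm(g((250,220),47)-g((425,220),47)))
n=(g((183,330),26)+g((490,330),26))/2; print("near nest screws mid",n, "-> centre", n+36.4*np.array([.1045,.9945,0]))
a=r.camera("top");cv2.imwrite("pics/top9.png",a)
A=cv2.resize(a[165:245,80:145],None,fx=7.5,fy=7.5,interpolation=cv2.INTER_CUBIC)
b=r.camera("side");B=cv2.resize(b[100:140,200:255+15],(300,171),interpolation=cv2.INTER_CUBIC)
cv2.imwrite("pics/t9.png",A)
```

```text
housing [485.37548404 381.23002557  47.        ] 59.24980084517079
near nest screws mid [482.24200437 347.58564376  26.        ] -> centre [486.04580437 383.78544376  26.        ]
```

{"name": "play_rows", "arguments": {
  "motion": [
    [0.7, -5, -6, 0, 0, 0, 0],
    [0.7, -5, -12, 0, 0, 0, 0],
    [0.7, -5, -18, 0, 0, 0, 0],
    [0.7, -5, -24, 0, 0, 0, 0],
    [0.7, -5, -30, 0, 0, 0, 0],
    [0.7, -5, -30, 0, 0, 0, 0],
    [0.7, -5, -30, 0, 0, 0, 0]
  ]
}}

```text
time: 22.95
position: [501.9, 78.7, 165.8]
tool_rot: [0.053, 0.999, -0.001, -0.001]
ft_force: [0.9, -0.9, -0.3]
opening: 61.2
finger_force: 0.0
```

Run:
```python
from fit import *
a=r.camera("top")
A=cv2.resize(a[165:245,80:145],None,fx=7,fy=7,interpolation=cv2.INTER_CUBIC)
b=r.camera("side");print(r.sense()["position"])
cv2.imwrite("pics/t10.png",A)
```

```text
[502.19805167  79.95961602 166.06025875]
```

View pics/t10.png

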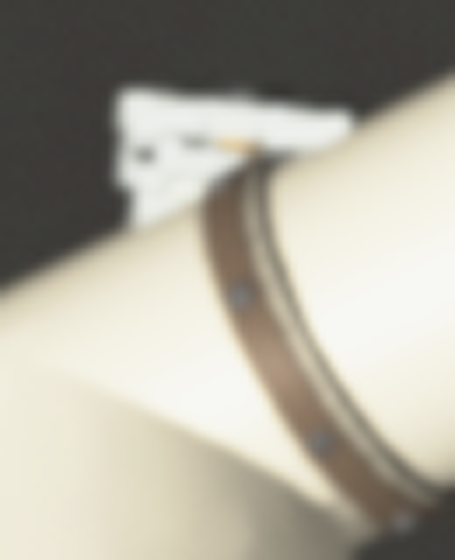

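The top view is blocked by the arm, but the side measurement puts the housing −0.7 mm from the nest centre along x, where −1 mm is expected. The height (TCP 16.5 mm) and the stop-wall contact I felt both agree that it is seated. The sound housings were never touched, so I'm handing in.

```bash
python3 -c "
from station import r
print(r.sign_off())"
```

```text
the job is handed in; nothing more can be done
None
```

I found the loose piston in the housing at the −y end of the board (shaking it shifted the moment by 0.077 N m), pressed that housing home against the nest's stop wall, let go, and handed the job in without touching the other two; no verdict came back.

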